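# Shut the marked vacuum valve under the sliding cover

## Robot

A 6-joint arm with a two-finger parallel gripper is mounted at the origin on the work surface. World frame = base frame: x ahead of the robot, y to its left, z up, the work surface at z = 0. Lengths are in m, angles in rad, forces in N, time in s.
With the tool pointing down it reaches from about 0.25 to 0.8 m from the base axis. Payload 3.9 kg.
Tool frame: the origin (TCP) lies between the finger pads; the fingertips stand tip_extent ahead of it and the grasp point (between the pads) lies 2 mm behind it (tip_extent is the distance from the TCP to the fingertips, in m); z points along the fingers, x is the direction in which the jaws open and shut, and the axes are right-handed (so a half turn about z gives the same grasp; the last joint's range is limited). The gripper opens to 85 mm and grips with 20 to 120 N. Pads are 22 mm wide; open, the fingers measure 114 mm over their backs; the gripper's body (76 mm by 85 mm) begins 54 mm behind the grasp point. The pads swing forward as they close: fully open they stand 13 mm farther back than shut.
Start: joints at [-1.272, 0.26, -0.138, 1.173, 0, 1.571], TCP at [0.155, -0.502, 0.248] pointing down, gripper open.
Joint ranges: [-2.78, 2.78], [-0.83, 1.72], [-1.28, 1.37], [-1.9, 2.12], [-1.57, 1.48], [-3.14, 3.14]. Speed limits (rad/s): [2.57, 2.57, 3.14, 3.14, 3.14, 3.14].

## Interface

Orientations are given as a unit quaternion [x, y, z, w].
In Python, from bench import * gives the robot as it stands.
- The arm moves only by the shell command python3 -m handwheel 'ROWS' [FORCE]. ROWS is a JSON object of lists of equal length, an entry for each row: "translation": the shift along the tool's x, y, z scaled (see below), a list of three; "twist": the turn, a rotation vector about the tool's x, y, z scaled (see below), a list of three; "fingers": the gripper's target within -1 to 1 (fully open at 1, half-way at 0, shut at -1). In form: {"translation": [[x, y, z], ...], "twist": [[ax, ay, az], ...], "fingers": [fingers, ...]}. A call has 1 to 10 rows; each row shifts and turns the pose as measured when the row begins, along the tool's axes as they then stand; what a row does not reach is not made up. The controller multiplies each number of a shift by 0.6 m and each number of a turn by pi/2 rad. A row lasts 1/10 s, in which the tool goes at most 50 mm and 8.59 degrees, less where a joint would pass 70% of its speed; a pose out of reach is approached as far as the arm can. A call with a number of a shift or a turn outside -1 to 1 is refused whole. A call with a gripper value outside its range is refused whole. The fingers move at their own pace and stop on an object; FORCE is the grip in N (left out, the last holds). Time passes only in rows, so rows that do not move let the fingers close. It gives the time, the measured TCP pose, the force and the opening at its end, in the units of the state.
- get_obs(): the state, without advancing time (a new reading comes with each control period).
- capture(name): name is "scene" or "top" or "wrist"; returns a dict with "image" (384x512x3 uint8, red, green, blue), "intrinsics" (3x3 intrinsics, pixels), "extrinsics" (4x4, takes a point from camera to world coordinates). Camera axes: x right, y up, looking along -z (the intrinsics and any distortion apply to the point x, -y, -z); pixel columns grow to the right and rows downward; lengths in m; the calibration is good to about 2 mm. A picture is of the moment at which its call begins. There is no depth.
- finish_job(): hands the job in, once; it reports no verdict.
The state is a dict: "t": time; "joint_pos": joint angles; "joint_velocities": joint speeds; "tau": joint torques, N m; "position": TCP position; "eef_rot": TCP orientation; "contact_force": force on the tool from outside, world axes, zero at the start; "moment": the same for the moment, N m; "width": opening from 0.0 (shut) to 1.0 (fully open).
Only numpy, scipy, OpenCV 4.12 (cv2) and the standard library are available. Lean on these libraries where they do the work, as an engineer would, in place of code of your own. Each camera call takes 0.05 s, during which the arm holds its last target. There are 200 camera calls.

## Task

With the fingertips, push the aluminium cover of the blue vacuum manifold box all the way along its rails to the stop, so that the valves underneath are uncovered; then push the red valve handle fully shut, a quarter turn clockwise until it lies across its pipe against its stop. Only push: do not lift the cover out of its rails, leave the black handle as it is, and do not disturb the tapes, bottles, jar and tools around the box.

Things in the scene. Friction and masses are not known exactly. Their poses are not given: they have to be found in the camera images.
- box: Blue vacuum manifold box fixed to the table, 158 (x) x 472 (y) x 80 high, yawed up to 0.3 rad. Origin: centre of its underside, z up; 'box frame' below means its axes. y -230 to 0: open well with the two valves (inner x -65 to 65, floor 12 mm up). y 0 to 230: closed grey deck, 80 mm up. The -y end wall (outer face y = -236) is 80 mm high, so the cover's -y end face is free to be pushed.
- stop (a point): Middle of the inner face of the stop strip at the box's +y end (box frame x 0, y 230, 86 mm above the table; strip top 92 mm up), which halts the cover. The cover slides along the box's y on the 80 mm high ledges between two aluminium guide rails (inner faces x = -75 and 75, 4 mm thick, tops 92 mm up).
- cover: Loose aluminium cover, 146 (x) x 230 (y) x 18 thick, 0.3 to 0.5 kg, over the well, underside 80 mm and top 98 mm above the table, 2 mm play to each rail. Origin: centre of its underside; axes as the box's. It starts with its origin at box y = -115 to -90 mm; at the stop it is at +115. Push its -y end face (115 mm from its origin) towards the box's +y; sliding takes 1 to 5 N.
- red_handle (a joint): Angle of the red (marked) valve lever, rad. 0 = open, pointing to the box's -x along its brass pipe; 1.571 = shut, at a hard stop, pointing to the box's +y. Turns clockwise from above about a vertical axis at red_pivot, starts at 0 to 0.3, stays where left, needs 0.2 N m (4 N at 50 mm). Lever 14 mm wide, 58 to 72 mm above the table, tip 68 mm from the axis; the pipe below it tops out 48 mm up.
- red_pivot (a point): On the axis of the red handle, at the lever's mid height, 65 mm above the table. In the box's frame it is at x = 30 and y = -170 or -70 mm (the two valves swap places from run to run).
- red_tip (a point): Tip of the red lever, 68 mm from its axis, at the lever's mid height.
- black_handle (a joint): Angle of the black valve handle, same build and meaning as the red one; it starts at 0 to 0.3 and is to be left alone.
- black_pivot (a point): On the axis of the black handle, 65 mm above the table, in the other of the two places.
- black_tip (a point): Tip of the black lever, 68 mm from its axis.
- masking_tape: Loose roll of cream masking tape lying flat, 96 mm diameter, 25 high. Origin: centre of its underside. Bystander.
- brown_tape: Loose roll of brown tape lying flat, 90 mm diameter, 48 high. Origin: centre of its underside. Bystander.
- ink_jar: Loose blue ink jar, 72 mm diameter, 70 high. Origin: centre of its underside. Bystander.
- white_bottle: Loose white bottle, 70 mm diameter, 170 high. Origin: centre of its underside. Bystander.
- amber_bottle: Loose amber bottle, 60 mm diameter, 140 high. Origin: centre of its underside. Bystander.
- palette_knife: Loose palette knife (spatula) lying flat along its own x, 280 mm long, 20 mm high; wooden handle towards its -x, 65 mm wide blade towards +x. Origin: on the table, mid length. Bystander.
- squeegee: Loose wooden squeegee with a green blade, standing on two small feet, 50 (x) x 160 (y) x 62 high. Origin: centre of its underside. Bystander.

How it is judged:
On the way, in this order (a step that is already met when the one before it is completed fails the run):
1. the cover is slid along to its stop (y of cover in the frame of box above 0.095 m), for 0.2 s.
2. the red handle is pushed shut (y of cover in the frame of box above 0.095 m and value of joint red_handle above 1.45 rad), for 0.2 s.
At the end, for the whole second after the job is handed in: The cover lies in its rails within 20 mm of the stop, at rest; the red handle is turned to at least 1.45 of 1.571 rad; the tip of the black handle is within 15 mm of where it was (all of step 2 and z of cover in the frame of box below 0.086 m and linear speed of cover below 0.01 m/s and distance of black_tip from where it was at the start of the episode below 0.015 m); the robot touches nothing.
It fails at once if the cover is lifted or tipped out of its rails (more than 10 mm up, or tilted by more than 0.12 rad) (z of cover in the frame of box above 0.09 m or angle between cover's own z axis and vertical above 0.12 rad).
It fails at once if the black handle is moved (its tip by more than 15 mm) (distance of black_tip from where it was at the start of the episode above 0.015 m).
It fails at once if a bystander is pushed, knocked over or carried off (moved by more than 25 mm) (distance of any of masking_tape, brown_tape, ink_jar, white_bottle, amber_bottle, palette_knife, squeegee from where it was at the start of the episode above 0.025 m).
It also fails if it takes over 51 s, if anything falls off the work surface, if the arm or the gripper's body presses on something with over 40 N, if the wrist force passes 120 N, or if a joint passes its speed limit or range.

## Working session

There is one attempt and no reset: what is moved stays moved. The work goes in short steps, Python scripts to look and compute and a shell command to move; the robot and the scene stay as the last step left them, time stands still between calls to the robot, and variables do not carry over. Pictures are saved under pics/ and viewed, about 8 in all and at most 12, crops included, and the job is handed in when it is done.

```bash
mkdir -p pics; ls; python3 - <<'E'
from bench import *
import cv2,json
o=get_obs();print({k:o[k] for k in ('t','position','eef_rot','contact_force','width')})
for n in("top","scene"):
    c=capture(n);cv2.imwrite(f"pics/{n}0.png",c["image"][:,:,::-1]);print(n,c["intrinsics"],c["extrinsics"])
    import pickle;pickle.dump(c,open(f"{n}0.pkl","wb"))
print([k for k in dir() if not k.startswith('_')])
E
```

```text
pics
{'t': 0.0, 'position': array([ 0.15433654, -0.50112111,  0.24744882]), 'eef_rot': array([ 8.04473999e-01, -5.93987053e-01, -7.96757669e-04, -5.75091801e-04]), 'contact_force': array([-0.63278122, -0.0840478 , -0.2978359 ]), 'width': 0.9968832989422214}
top [[440.49169816   0.         255.43189185]
 [  0.         440.49169816 200.30879905]
 [  0.           0.           1.        ]] [[-7.92244167e-04  9.98809894e-01 -4.87664538e-02  4.80114141e-01]
 [-9.99924243e-01 -1.92225684e-04  1.23073791e-02  7.38714735e-02]
 [ 1.22833579e-02  4.87725098e-02  9.98734380e-01  1.34788536e+00]
 [ 0.00000000e+00  0.00000000e+00  0.00000000e+00  1.00000000e+00]]
scene [[496.21941865   0.         261.64579182]
 [  0.         496.21941865 202.47569291]
 [  0.           0.           1.        ]] [[-0.33090783 -0.76711639  0.54957479  1.29071529]
 [ 0.94351039 -0.25847966  0.20730754  0.32656646]
 [-0.01697511  0.58712921  0.80931523  1.1522221 ]
 [ 0.          0.          0.          1.        ]]
['IKError', 'c', 'capture', 'cv2', 'finish_job', 'get_obs', 'json', 'n', 'o', 'pickle', 'tip_extent']
```

View pics/top0.png

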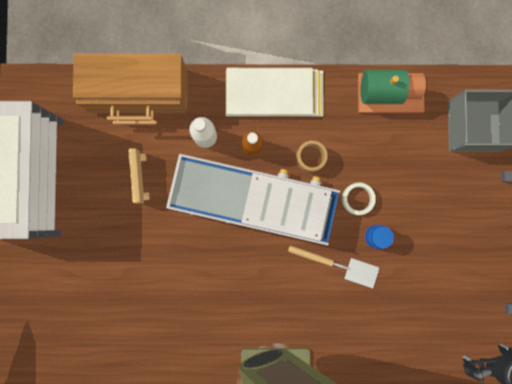

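View pics/scene0.png

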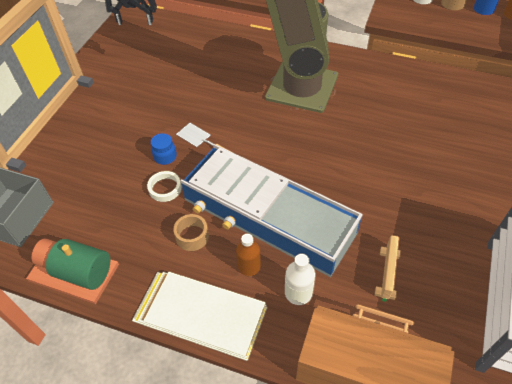

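The top view shows the box with its deck to the left (world +y), the white cover at about (243-338, 172-243), the masking tape at (359,199) and the jar at (380,237). Next I measure the box and cover.

```bash
cat > h.py <<'E'
import numpy as np,cv2,pickle
def ray(c,p,z):
    K,E=c["intrinsics"],c["extrinsics"];p=np.atleast_2d(p).astype(float)
    d=np.c_[(p[:,0]-K[0,2])/K[0,0],-(p[:,1]-K[1,2])/K[1,1],-np.ones(len(p))]@E[:3,:3].T
    o=E[:3,3];return o+d*((z-o[2])/d[:,2])[:,None]
def proj(c,P):
    K,E=c["intrinsics"],c["extrinsics"];q=(np.atleast_2d(P)-E[:3,3])@E[:3,:3]
    return np.c_[K[0,0]*q[:,0]/-q[:,2]+K[0,2],K[1,1]*q[:,1]/q[:,2]+K[1,2]]
E
python3 - <<'E'
from h import *
c=pickle.load(open("top0.pkl","rb"));im=c["image"];hsv=cv2.cvtColor(im,cv2.COLOR_RGB2HSV)
box=np.zeros(im.shape[:2],np.uint8);box[140:255,155:343]=1
def big(m):
    n,l,s,ce=cv2.connectedComponentsWithStats((m&box).astype(np.uint8));i=1+np.argmax(s[1:,4]);return (l==i).astype(np.uint8)
white=big(((hsv[...,2]>165)&(hsv[...,1]<45)).astype(np.uint8))
notwood=big((((hsv[...,0]>25)|(hsv[...,1]<60))&(hsv[...,2]>60)).astype(np.uint8))
for nm,m,z in(("white",white,.098),("all",notwood,.09)):
    cnt=max(cv2.findContours(m,0,2)[0],key=cv2.contourArea);r=cv2.minAreaRect(cnt);b=cv2.boxPoints(r)
    P=ray(c,b,z);print(nm,b.round(1).tolist(),P[:,:2].round(4).tolist(),[round(float(np.linalg.norm(P[i]-P[i-1])),4) for i in range(4)],P.mean(0))
v=im[140:260,150:410][:,:,::-1];v=cv2.resize(v,None,fx=3,fy=3,interpolation=cv2.INTER_CUBIC);cv2.imwrite("pics/crop0.png",v)
E
```

```text
white [[165.60000610351562, 208.10000610351562], [178.8000030517578, 149.89999389648438], [340.1000061035156, 186.3000030517578], [326.8999938964844, 244.60000610351562]] [[0.519, 0.3128], [0.685, 0.277], [0.581, -0.1829], [0.4156, -0.1439]] [0.4683, 0.1699, 0.4715, 0.1699] [0.5501569  0.06572923 0.098     ]
all [[165.0, 208.3000030517578], [178.3000030517578, 149.5], [341.0, 186.39999389648438], [327.70001220703125, 245.1999969482422]] [[0.5187, 0.316], [0.6874, 0.2795], [0.5816, -0.1874], [0.4135, -0.1477]] [0.4755, 0.1727, 0.4788, 0.1728] [0.55027639 0.0651158  0.09      ]
```

View pics/crop0.png

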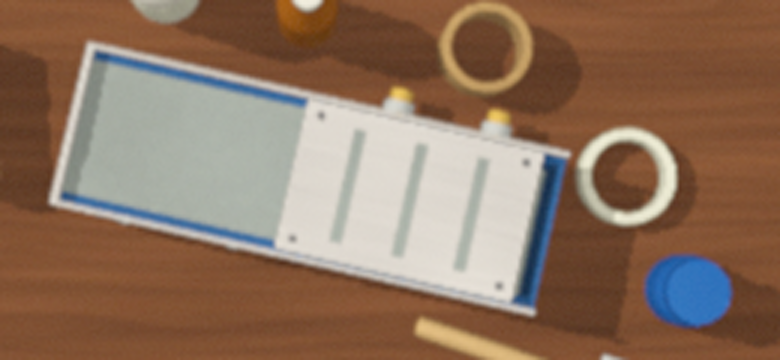

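The crop shows the rail outline, the cover from about (306,97)/(274,246) to (546,155)/(514,302), and the blue end wall uncovered to the right of it.

```bash
python3 - <<'E'
from h import *
c=pickle.load(open("top0.pkl","rb"))
f=lambda *a:(np.array(a)+.5)/3-.5+[150,140]
R=ray(c,f((88,42),(50,204),(535,314),(570,152)),.088)
C=ray(c,f((306,97),(274,246),(514,302),(546,155)),.098)
L=lambda P:[round(float(np.linalg.norm(P[i]-P[i-1])),4) for i in range(4)]
print("rails",R[:,:2].round(4).tolist(),L(R),R.mean(0));print("cover",C[:,:2].round(4).tolist(),L(C),C.mean(0))
for P in(R,C):
    y=(P[0]+P[1]-P[2]-P[3])[:2];print("yaw",np.arctan2(-y[0],y[1]))
y=(R[0]+R[1]-R[2]-R[3])[:2];yaw=np.arctan2(-y[0],y[1]);M=np.array([[np.cos(yaw),-np.sin(yaw)],[np.sin(yaw),np.cos(yaw)]])
o=R.mean(0)[:2];B=lambda P:((P[:,:2]-o)@M).round(4).tolist()
print("box",o,yaw,"cover in box",B(C))
print("tape,jar",B(ray(c,f((627,176)),.02)),B(ray(c,f((690,290)),.07)),"pipes",B(ray(c,f((399,98),(497,122)),.04)))
from bench import *;print("tip",tip_extent)
E
```

```text
rails [[0.6758, 0.2778], [0.5207, 0.3127], [0.4157, -0.1488], [0.5703, -0.1838]] [0.4735, 0.159, 0.4733, 0.1585] [0.54561977 0.06448704 0.088     ]
cover [[0.6219, 0.0691], [0.4806, 0.0994], [0.4276, -0.1273], [0.5667, -0.1588]] [0.2346, 0.1446, 0.2328, 0.1427] [ 0.52418762 -0.0293861   0.098     ]
yaw -0.2241653796484396
yaw -0.23367573248111234
box [0.54561977 0.06448704] -0.2241653796484396 cover in box [[0.0734, 0.0215], [-0.0712, 0.0196], [-0.0725, -0.2132], [0.0702, -0.213]]
tape,jar [[0.0762, -0.3104]] [[-0.0236, -0.3818]] pipes [[0.0995, -0.0677], [0.0978, -0.168]]
tip 0.017
```

```bash
cat >> h.py <<'E'
def st():
    from bench import get_obs
    from scipy.spatial.transform import Rotation as Ro
    o=get_obs();yaw=-.224;M=np.array([[np.cos(yaw),-np.sin(yaw)],[np.sin(yaw),np.cos(yaw)]])
    p=np.array(o["position"]);b=(p[:2]-[.5456,.0645])@M
    e=Ro.from_matrix(np.array([[M[0,0],-M[0,1],0],[M[1,0],-M[1,1],0],[0,0,-1]])).inv()*Ro.from_quat(o["eef_rot"])
    f=np.array(o["contact_force"]);f[:2]=f[:2]@M
    print("t",round(float(o["t"]),2),"box xy mm",(b*1e3).round(1),"z",round(p[2]*1e3,1),"err rot(-> twist units)",(-e.inv().as_rotvec()/(np.pi/2)*-1).round(4),"F(box)",f.round(1),"w",round(float(o["width"]),2))
E
python3 -m handwheel '{"translation":[[0,0,0],[0,0,0],[0,0,0],[0,0,0],[0,0,0],[0,0,0],[0,0,0],[0,0,0]],"twist":[[0,0,-0.095],[0,0,-0.095],[0,0,-0.095],[0,0,-0.095],[0,0,-0.095],[0,0,-0.095],[0,0,-0.095],[0,0,0]],"fingers":[-1,-1,-1,-1,-1,-1,-1,-1]}'
python3 -c "
from h import *;st()"
```

```text
t: 0.9
position: [0.1534, -0.4981, 0.2433]
eef_rot: [0.994, -0.108, -0.002, -0.005]
contact_force: [0.6, -0.4, -0.5]
width: 0.002
t 0.9 box xy mm [-257.4 -635.7] z 243.3 err rot(-> twist units) [-0.0062  0.0036  0.0047] F(box) [ 0.7 -0.2 -0.5] w 0.0
```

```bash
python3 -m handwheel '{"translation":[[0.043,-0.064,0],[0.043,-0.064,0],[0.043,-0.064,0],[0.043,-0.064,0],[0.043,-0.064,0],[0.043,-0.064,0],[0.043,-0.064,0],[0.043,-0.064,0],[0.043,-0.064,0],[0.043,-0.064,0]],"twist":[[-0.006,0.004,0.005],[0,0,0],[0,0,0],[0,0,0],[0,0,0],[0,0,0],[0,0,0],[0,0,0],[0,0,0],[0,0,0]],"fingers":[-1,-1,-1,-1,-1,-1,-1,-1,-1,-1]}' >/dev/null
python3 -c "
from h import *;st()"
```

```text
t 1.9 box xy mm [  14.1 -248.5] z 241.0 err rot(-> twist units) [ 0.0012  0.0002 -0.0318] F(box) [ 0.6 -0.6 -0. ] w 0.0
```

```bash
python3 -m handwheel '{"translation":[[-0.012,-0.002,0.04],[-0.011,0,0.05],[0,0,0.05],[0,0,0.045],[0,0,0]],"twist":[[0,0,-0.016],[0,0,-0.016],[0,0,0],[0,0,0],[0,0,0]],"fingers":[-1,-1,-1,-1,-1]}' >/dev/null
python3 -c "
from h import *;st()
from bench import *
for n in('scene','wrist'):
  c=capture(n);i=c['image'][:,:,::-1];cv2.imwrite(f'pics/{n}1.png',cv2.resize(i[90:270,120:400],None,fx=2.7,fy=2.7) if n=='scene' else i)"
```

```text
t 2.4 box xy mm [   5.9 -239.3] z 126.4 err rot(-> twist units) [ 0.0003 -0.0028 -0.0014] F(box) [-0.4  0.6  0.2] w 0.0
```

View pics/scene1.png

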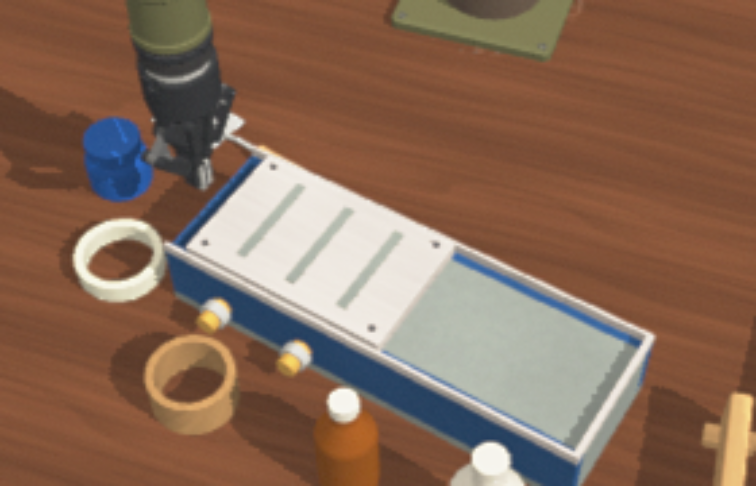

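View pics/wrist1.png

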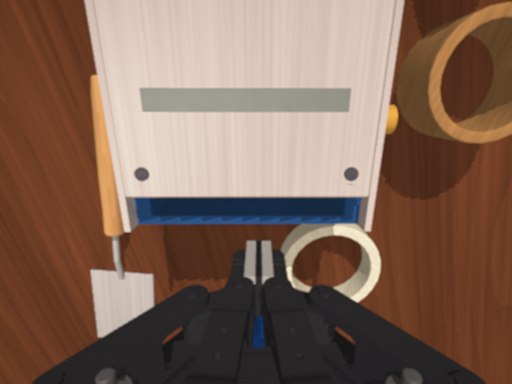

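The fingers are centred just beyond the end wall and square to the cover's -y face. I lower them and push.

```bash
python3 -m handwheel '{"translation":[[-0.005,0,0.02],[-0.003,0,0.018],[0,0,0]],"twist":[[0,-0.003,0],[0,0,0],[0,0,0]],"fingers":[-1,-1,-1]}' >/dev/null
python3 -c "
from h import *;st()"
python3 -m handwheel '{"translation":[[0,-0.015,0],[0,-0.015,0],[0,-0.015,0],[0,-0.015,0]],"twist":[[0,0,0],[0,0,0],[0,0,0],[0,0,0]],"fingers":[-1,-1,-1,-1]}' >/dev/null
python3 -c "
from h import *;st()"
```

```text
t 2.8 box xy mm [   7.  -240.5] z 109.2 err rot(-> twist units) [ 0.0013 -0.0081 -0.0026] F(box) [ 0.5 -0.2  1.2] w 0.0
t 3.2 box xy mm [   8.  -203.7] z 110.2 err rot(-> twist units) [ 0.0027 -0.0096 -0.0046] F(box) [-0.2 -0.5 -1.4] w -0.0
```

```bash
python3 -c "
from h import *;st()
from bench import *
c=capture('wrist');a=c['image'][:,:,::-1];d=capture('scene')['image'][90:234,120:312,::-1]
cv2.imwrite('pics/w2.png',np.hstack([cv2.resize(a,(400,300)),cv2.resize(d,(400,300))]))"
```

```text
t 3.2 box xy mm [   8.  -203.7] z 110.2 err rot(-> twist units) [ 0.0027 -0.0096 -0.0046] F(box) [-0.2 -0.5 -1.4] w -0.0
```

View pics/w2.png

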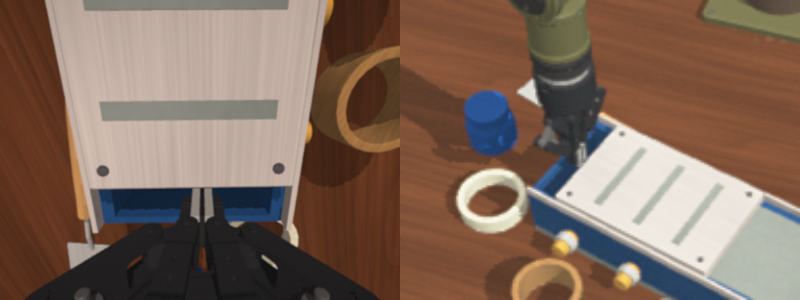

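The wrist view shows the fingertips at the cover's edge, and the gap to the wall has widened, so the cover has moved. The contact is shallow, so I back off, lower about 7 mm and recentre.

```bash
python3 -m handwheel '{"translation":[[0,0.015,0],[-0.014,0.005,0.012],[-0.01,0,0.012],[0,0,0.005]],"twist":[[0,0,0],[0,-0.01,0],[0,0,-0.004],[0,0,0]],"fingers":[-1,-1,-1,-1]}' >/dev/null
python3 -c "
from h import *;st()"
```

```text
t 3.7 box xy mm [  -7. -215.] z 92.1 err rot(-> twist units) [0.0009 0.0004 0.0015] F(box) [-0.4  0.4 -0.2] w 0.0
```

```bash
python3 -m handwheel '{"translation":[[0.008,0,-0.013],[0,0,0],[0,0,0]],"twist":[[0,0,0],[0,0,0],[0,0,0]],"fingers":[-1,-1,-1]}' >/dev/null
python3 -c "
from h import *;st()"
python3 -m handwheel '{"translation":[[0,-0.02,0],[0,-0.025,0],[0,-0.025,0],[0,-0.025,0]],"twist":[[0,0,0],[0,0,0],[0,0,0],[0,0,0]],"fingers":[-1,-1,-1,-1]}' >/dev/null
python3 -c "
from h import *;st()"
```

```text
t 4.0 box xy mm [  -2.7 -215.4] z 99.6 err rot(-> twist units) [0.0007 0.0016 0.0008] F(box) [-0.6  0.2  0.1] w 0.0
t 4.4 box xy mm [  -1.8 -158.3] z 100.0 err rot(-> twist units) [ 0.0039  0.0004 -0.002 ] F(box) [-0.3 -2.9 -0.3] w -0.0
```

```bash
python3 -m handwheel '{"translation":[[0,-0.02,0],[0,-0.02,0],[0,-0.02,0],[0,-0.02,0],[0,-0.02,0],[0,-0.02,0],[0,-0.02,0],[0,-0.02,0],[0,-0.02,0],[0,0,0]],"twist":[[-0.0,0,-0.001],[0,0,0],[0,0,0],[0,0,0],[0,0,0],[0,0,0],[0,0,0],[0,0,0],[0,0,0],[0,0,0]],"fingers":[-1,-1,-1,-1,-1,-1,-1,-1,-1,-1]}' >/dev/null
python3 -c "
from h import *;st()"
```

```text
t 5.4 box xy mm [ -1.3 -40.8] z 100.0 err rot(-> twist units) [ 0.0067 -0.0009  0.    ] F(box) [ 0.2 -0.1  0.4] w -0.0
```

```bash
for k in 1 2; do :; done; python3 -m handwheel '{"translation":[[0,-0.015,0],[0,-0.015,0],[0,-0.01,0]],"twist":[[0.003,0,0],[0.003,0,0],[0,0,0]],"fingers":[-1,-1,-1]}' >/dev/null
python3 -c "
from h import *;st()"
python3 -m handwheel '{"translation":[[0,-0.01,0],[0,-0.01,0],[0,-0.008,0]],"twist":[[0,0,0],[0,0,0],[0,0,0]],"fingers":[-1,-1,-1]}' >/dev/null
python3 -c "
from h import *;st()"
```

```text
t 5.7 box xy mm [ -1.6 -17.4] z 99.8 err rot(-> twist units) [ 0.003  -0.0006 -0.0008] F(box) [ 1.  -5.   2.7] w -0.0
t 6.0 box xy mm [-1.7 -9.1] z 100.0 err rot(-> twist units) [ 0.0177 -0.0018 -0.0038] F(box) [  0.5 -18.8   8.5] w 0.0
```

The force rose to 19 N at y = -9 mm, which is the stop. I back off, rise and look at the valves.

```bash
python3 -m handwheel '{"translation":[[0,0.02,0],[0,0.03,0],[0,0.03,-0.03],[0,0.03,-0.05],[0,0.06,-0.05],[0,0.06,-0.05],[0,0.06,0],[0,0,0]],"twist":[[0,0,0],[0.01,0,0],[0,0,0],[0,0,0],[0,0,0],[0,0,0],[0,0,0],[0,0,0]],"fingers":[-1,-1,-1,-1,-1,-1,-1,-1]}' >/dev/null
python3 -c "
from h import *;st()
from bench import *
w=capture('wrist');t=capture('top')
pickle.dump((w,t),open('v.pkl','wb'))
a=w['image'][:,:,::-1];d=t['image'][140:260,170:350,::-1]
cv2.imwrite('pics/v3.png',np.hstack([cv2.resize(a,(400,300)),cv2.resize(d,(400,267)).copy() if 0 else cv2.copyMakeBorder(cv2.resize(d,(400,267)),0,33,0,0,0)]))"
```

```text
t 6.8 box xy mm [  -2.8 -180.8] z 210.2 err rot(-> twist units) [-0.0052  0.0003  0.0003] F(box) [-0.6  0.5 -1.2] w 0.0
```

View pics/v3.png

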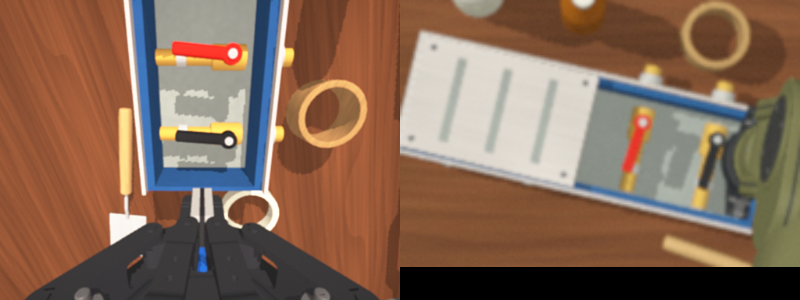

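Both views show the cover at the stop. The red lever is the inner valve (box y = -70) and the black one is at -170, both nearly open. I measure the levers.

```bash
cat >> h.py <<'E'
def tobox(P):
    yaw=-.224;M=np.array([[np.cos(yaw),-np.sin(yaw)],[np.sin(yaw),np.cos(yaw)]]);return ((P[:,:2]-[.5456,.0645])@M*1e3).round(1)
def redrect(c,z=.072):
    h=cv2.cvtColor(c["image"],cv2.COLOR_RGB2HSV);m=(((h[...,0]<6)|(h[...,0]>174))&(h[...,1]>190)&(h[...,2]>120)).astype(np.uint8)
    n,l,s,_=cv2.connectedComponentsWithStats(m);i=1+np.argmax(s[1:,4]);m=(l==i).astype(np.uint8)
    r=cv2.minAreaRect(cv2.findContours(m,0,2)[0][0]);b=cv2.boxPoints(r);print("red",s[i].tolist());print(tobox(ray(c,b,z)).tolist());return b
E
python3 - <<'E'
from h import *
w,t=pickle.load(open('v.pkl','rb'))
for c in(w,t):redrect(c)
s=512/400
print("wrist: red pivot, red tip mid, black pivot, black tip",tobox(ray(w,np.array([(233,53),(173,47),(229,141),(174,134)])*s,.072)).tolist())
print("top cover edge",tobox(ray(t,np.array([(599,76),(575,184)],float)*0+np.array([((599-400)*.45+170,76*.45+140),((575-400)*.45+170,184*.45+140)]),.098)).tolist())
E
```

```text
red [220, 54, 89, 29, 1401]
[[-37.9, -78.6], [-36.3, -57.8], [39.3, -59.7], [39.8, -80.6]]
red [271, 196, 9, 21, 67]
[[-35.1, -58.5], [23.8, -62.4], [23.1, -72.5], [-35.7, -68.7]]
wrist: red pivot, red tip mid, black pivot, black tip [[31.0, -68.9], [-35.6, -62.9], [30.6, -170.0], [-38.4, -161.1]]
top cover edge [[72.2, -1.8], [-69.4, -2.5]]
```

```bash
python3 -m handwheel '{"translation":[[-0.015,-0.06,0],[0,-0.058,0],[0,0,0.04],[0,0,0.05],[0,0,0.05],[0,0,0],[0,0,0]],"twist":[[-0.005,0,0],[0,0,0],[0,0,0],[0,0,0],[0,0,0],[0,0,0],[0,0,0]],"fingers":[-1,-1,-1,-1,-1,-1,-1]}' >/dev/null
python3 -c "
from h import *;st()"
```

```text
t 7.6 box xy mm [-14.3 -92.9] z 120.9 err rot(-> twist units) [-0.0086  0.0032  0.009 ] F(box) [-0.3 -0.   0.2] w 0.0
```

```bash
python3 -m handwheel '{"translation":[[0.003,0.036,0],[0,0,0.015],[0,0,0]],"twist":[[-0.009,0.003,0.009],[0,0,0],[0,0,0]],"fingers":[-1,-1,-1]}' >/dev/null
python3 -c "
from h import *;st()"
```

```text
t 7.9 box xy mm [ -10.7 -112.2] z 113.9 err rot(-> twist units) [-0.0014 -0.0018  0.0016] F(box) [-0.3  0.5 -0.2] w 0.0
```

Down 38 mm in two steps (target TCP z ≈ 76 mm, tip ≈ 59 mm).

```bash
python3 -m handwheel '{"translation":[[0,0.003,0.025],[0,0.003,0.02],[0,0,0.01],[0,0,0]],"twist":[[0,0,0],[0,0,0],[0,0,0],[0,0,0]],"fingers":[-1,-1,-1,-1]}' >/dev/null
python3 -c "
from h import *;st()"
```

```text
t 8.3 box xy mm [  -7.6 -113. ] z 83.4 err rot(-> twist units) [-0.004  -0.0058  0.0026] F(box) [-0.1 -0.2 -0.2] w -0.0
```

```bash
python3 -m handwheel '{"translation":[[-0.015,0,0.012],[0,0,0],[0,-0.02,0],[0,-0.02,0],[0,0,0]],"twist":[[-0.004,-0.006,0.002],[0,0,0],[0,0,0],[0,0,0],[0,0,0]],"fingers":[-1,-1,-1,-1,-1]}' >/dev/null
python3 -c "
from h import *;st()"
python3 -m handwheel '{"translation":[[0,-0.02,0],[0,-0.02,0],[0,-0.02,0],[0,0,0]],"twist":[[0,0,0],[0,0,0],[0,0,0],[0,0,0]],"fingers":[-1,-1,-1,-1]}' >/dev/null
python3 -c "
from h import *;st()"
```

```text
t 8.8 box xy mm [-16.1 -85.9] z 77.5 err rot(-> twist units) [-0.0009 -0.0011  0.0005] F(box) [-0.1 -0.1  0.2] w 0.0
t 9.2 box xy mm [-15.7 -54.4] z 77.7 err rot(-> twist units) [ 0.0116 -0.0026 -0.0016] F(box) [-0.6  0.2  0.6] w 0.0
```

```bash
python3 -m handwheel '{"translation":[[0.008,-0.014,0],[0.01,-0.014,0],[0.014,-0.01,0],[0.014,-0.006,0],[0,0,0]],"twist":[[0.005,0,0],[0.005,0,0],[0,0,0],[0,0,0],[0,0,0]],"fingers":[-1,-1,-1,-1,-1]}' >/dev/null
python3 -c "
from h import *;st()
from bench import *
w=capture('wrist');cv2.imwrite('pics/w4.png',w['image'][:,:,::-1])"
```

```text
t 9.7 box xy mm [  3.6 -33.6] z 75.9 err rot(-> twist units) [ 0.0105  0.0078 -0.0033] F(box) [-0.4 -0.5 -0.4] w 0.0
```

View pics/w4.png

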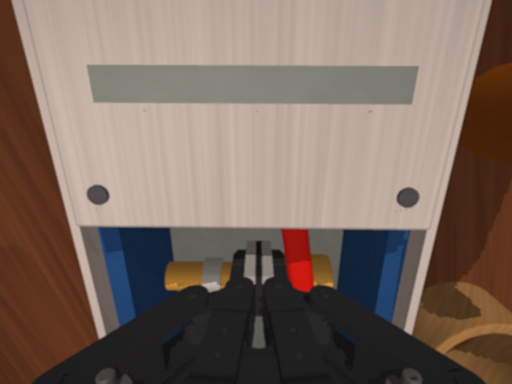

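The red lever now points nearly along box +y at (297,262), with the fingers on its -x side. I push on in +x until it meets the stop.

```bash
python3 -m handwheel '{"translation":[[0.01,0,0],[0.01,0,0],[0.01,0,0]],"twist":[[0.008,0.006,0],[0,0,0],[0,0,0]],"fingers":[-1,-1,-1]}' >/dev/null
python3 -c "
from h import *;st()"
python3 -m handwheel '{"translation":[[0.01,0,0],[0.01,0,0]],"twist":[[0,0,0],[0,0,0]],"fingers":[-1,-1]}' >/dev/null
python3 -c "
from h import *;st()"
```

```text
t 10.05 box xy mm [ 11.3 -32.3] z 74.6 err rot(-> twist units) [-0.0018  0.0135 -0.0016] F(box) [-16.6  -0.6  16.8] w 0.0
t 10.25 box xy mm [ 11.2 -32.3] z 74.0 err rot(-> twist units) [-0.0038  0.0276 -0.0006] F(box) [-14.   -0.1  11.7] w -0.0
```

Hard stop: 16 N and x no longer moves. I retreat in -x, rise clear of the box, and check.

```bash
python3 -m handwheel '{"translation":[[-0.015,0.0,0],[-0.025,0.015,-0.003],[0,0.03,-0.03],[0,0.02,-0.05],[0,0.02,-0.06],[0,0.03,-0.06],[0,0.07,-0.04],[0,0.07,0],[0,0.04,0],[0,0,0]],"twist":[[0,0.02,0],[0,0,0],[0,0,0],[0,0,0],[0,0,0],[0,0,0],[0,0,0],[0,0,0],[0,0,0],[0,0,0]],"fingers":[-1,-1,-1,-1,-1,-1,-1,-1,-1,-1]}' >/dev/null
python3 - <<'E'
from h import *;st()
from bench import *
w=capture('wrist');t=capture('top');pickle.dump((w,t),open('v2.pkl','wb'))
b=redrect(w)
cv2.imwrite('pics/v5.png',np.hstack([w['image'],t['image'][60:300,120:440][:, :]if 0 else cv2.resize(t['image'][100:292,150:406],(512,384))])[:,:,::-1][:, :])
im=cv2.imread('pics/v5.png');cv2.imwrite('pics/v5.png',cv2.resize(im,(800,300)))
E
```

```text
t 11.25 box xy mm [  -6.2 -214.7] z 226.5 err rot(-> twist units) [-0.0096 -0.0058  0.0024] F(box) [0.4 0.  0.4] w -0.0
red [287, 0, 24, 47, 636]
[[18.6, -45.9], [38.6, -45.8], [40.8, -81.4], [19.9, -81.5]]
```

View pics/v5.png

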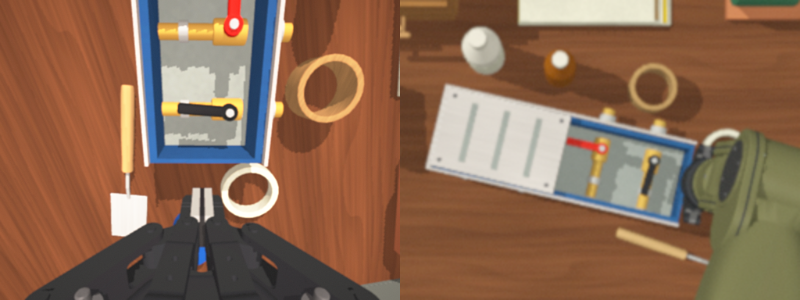

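The red lever points along +y, the black one still lies along its pipe, and the cover is at the stop. I make one numeric check of the black tip and the cover edge, then hand in.

```bash
python3 - <<'E'
from h import *
w,t=pickle.load(open('v2.pkl','rb'));w0,t0=pickle.load(open('v.pkl','rb'))
for c in(w0,w):
    P=proj(c,[[0,0,0]]);m=(c["image"].max(2)<60).astype(np.uint8)
    n,l,s,_=cv2.connectedComponentsWithStats(m)
    for i in range(1,n):
        if 150<s[i,4]<6000 and s[i,0]>180 and s[i,0]+s[i,2]<330 and s[i,1]<200:
            r=cv2.boxPoints(cv2.minAreaRect(np.argwhere(l==i)[:,::-1].astype(np.float32)));print("black",tobox(ray(c,r,.072)).tolist())
print("cover edge",tobox(ray(t,np.array([(570,117),(552,190)])*.64/1.0*[1,1]*0+np.array([((570-400)*.64+150,117*.64+100),((552-400)*.64+150,190*.64+100)]),.098)).tolist())
from bench import *;finish_job();st()
E
```

```text
black [[-35.0, -157.6], [37.8, -157.5], [38.8, -178.8], [-35.8, -178.9]]
black [[-35.6, -177.5], [-34.8, -158.6], [37.9, -159.6], [38.5, -178.6]]
cover edge [[69.9, -0.2], [-67.0, 2.3]]
the job is handed in; nothing more can be done
the job is handed in; nothing more can be done
```

I pushed the cover along its rails to the stop and pushed the red handle shut with closed fingertips. I then retreated clear and handed the job in at about 11.5 s. No verdict was reported.

**Last checks before handing in:**
- **Cover:** the contact force rose to about 19 N at the stop. Its near edge measured 0 to +2 mm in the box frame, where 0 means fully home.
- **Red handle:** it stopped moving under about 16 N, and in the images it lies along box +y. I didn't measure its exact angle in the final view because the tip was partly cut off.
- **Black handle:** its measured outline matched the view before the red handle was turned to about 1 mm.
- **Bystanders and robot:** the bottles, brown tape, masking tape and palette knife look undisturbed by eye. The ink jar and squeegee weren't clear in the final views. Both force and pictures showed the robot touching nothing.

One thing went less well: the first push touched the cover only about 5 mm deep, because the tool came down higher than commanded. I backed off, lowered it and pushed again. No check failed.

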